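Gauge a bottle cap with the fine knob, leaving the zero ring alone

TASK

Put the loose orange cap, closed top up, on the rest pad of the cap gauge between the spindle foot and the V stop and let go of it. Then turn the small inner knob clockwise until the foot holds the cap in the V stop with a light measuring force of about 10 N (it must never reach 20 N, which would deform the cap), and let go. The outer zero ring around the knob is already set and must not be turned; leave everything else on the table where it is.

Things in the scene. Friction and masses are not known exactly. Their poses are not given: they have to be found in the camera images.
- gauge: bench cap gauge, fixed: blue base plate 90 (x) x 250 (y) x 14 mm; origin under it on the table, z up. Along its y axis, from -y to +y: grey gear head 78 x 80 mm (top at z 61 mm) with two concentric upright knobs at y = -75 mm; a horizontal steel spindle 14 mm thick coming out of the head; a bright rest pad 56 x 50 mm, top at z 18 mm; a steel V stop (anvil)
- v_seat (a point): nominal centre of a 40 mm cap pushed home in the V stop, on the pad (18 mm above the table), gauge y = +35 mm. The V stop is 44 mm wide, its top about 45 mm above the table, and opens towards the spindle. It was set by hand: its true place is up to 2.5 mm either way along y of this
- nest (a point): on top of the rest pad (18 mm above the table), gauge y = +29 mm: set the cap's centre down here, between foot and V stop, 3.5 to 6 mm clear of the foot and 3.5 to 8.5 mm clear of the stop. Axes as the gauge: y runs from foot to stop. Grip the cap across the gauge's x axis so the fingers pass beside foot and stop
- cap: the loose orange screw cap, 40 mm diameter, 24 mm high, about 20 g, closed top up; origin in the centre of its underside, z up
- spindle: steel spindle with a sprung brass foot (18 mm disc) at its +y end; the inner knob drives it 8 mm per rad towards the V stop. Origin at the face of the unpressed foot, 30 mm above the table. The foot gives 1 mm per 10 N: once the cap is home, force rises by about 60 N per rad of knob
- fine_knob (a joint): angle of the inner knob (rad), 0 to 3; grows clockwise seen from above, feeding the spindle to the cap. Starts at 0 to 0.3; the cap comes home at about 1.15 to 1.85. Stays where it is left. Turning needs a steady 0.16 N m (friction) plus 0.008 N m for each newton with which the foot presses the cap
- knob_top (a point): centre of the top of the inner knob, on the common axis, 100 mm above the table. The inner knob is a ribbed black cylinder of 26 mm diameter, 25 mm high (75 to 100 mm above the table), with a white pointer line on top
- zero_ring (a joint): angle of the outer knob, the zero-setting ring (rad, clockwise from above), already set: bright aluminium, 60 mm diameter, 61 to 74 mm above the table, directly below the inner knob; turns very easily (0.04 N m)
- ring_mark (a point): red mark on top of the outer ring, 28 mm from the axis, 74 mm above the table
- screwdriver: orange-handled flat screwdriver, 205 mm long, lying at the right front; bystander; origin in the middle of its underside
- marker: red and white marker pen, 135 mm, lying at the left front; bystander; origin in the middle of its underside
- bearing: ball bearing 42 mm diameter, 13 mm high; bystander at the left; origin in the middle of its underside
- tape: black tape roll 62 mm diameter, 19 mm high; bystander on the open table right of the gauge (another, fixed, stands at the back); origin in the middle of its underside
- spanner_13: steel spanner 175 mm long at the right; bystander; origin in the middle of its underside
Mind the look-alikes: they are no part of the job. Of the things that look like the cap, take the one that is nearest to the robot's base at the start.

How it is judged:
On the way, in this order (a step that is already met when the one before it is completed fails the run):
1. the cap stands on the rest pad between foot and anvil, released (horizontal distance between cap and nest below 0.014 m and z of cap in the frame of nest between -0.003 and 0.003 m and angle between cap's own z axis and vertical below 0.1 rad and contact force between the fingers and cap below 0.1 N and contact force between spindle and cap below 2 N), for 0.2 s.
2. the foot presses the cap against the anvil (horizontal distance between cap and nest below 0.014 m and z of cap in the frame of nest between -0.003 and 0.003 m and angle between cap's own z axis and vertical below 0.1 rad and contact force between spindle and cap above 6 N), for 0.2 s.
At the end, for the whole second after the job is handed in: The cap stands upright on the rest pad (within 14 mm of the nest point, within 3 mm in height, tilt below 0.1 rad), at rest, held against the anvil by the foot with 6 to 14 N; the outer ring's mark within 3 mm of where it was (all of step 2 and contact force between spindle and cap below 14 N and linear speed of cap below 0.01 m/s and distance of ring_mark from where it was at the start of the episode below 0.003 m); the robot touches nothing.
It fails at once if the foot presses the cap with more than 20 N (contact force between spindle and cap above 20 N).
It fails at once if the outer zero ring is turned (its mark moves more than 3 mm, about 0.1 rad) (distance of ring_mark from where it was at the start of the episode above 0.003 m).
It fails at once if a bystander is moved by more than 20 mm (distance of any of screwdriver, marker, bearing, tape, spanner_13 from where it was at the start of the episode above 0.02 m).
It also fails if it takes over 72 s, if anything falls off the work surface, if the arm or the gripper's body presses on something with over 40 N, if the wrist force passes 120 N, or if a joint passes its speed limit or range.

ROBOT

A 6-joint arm with a two-finger parallel gripper is mounted at the origin on a cart in front of the work surface, level with it; the furniture and walls round the work are solid. World frame = base frame: x ahead of the robot, y to its left, z up, the work surface at z = 0. Lengths are in m, angles in rad, forces in N, time in s.
With the tool pointing down it reaches from about 0.4 to 0.825 m from the base axis. Payload 7 kg.
Tool frame: the origin (TCP) lies on the centre line of the jaws, within the pads' length; the fingertips stand tip_reach ahead of it and the grasp point (between the pads) is the TCP (tip_reach is the distance from the TCP to the fingertips, in m); z points along the fingers, y is the line along which they close (so a half turn about z gives the same grasp; the last joint's range is limited). The gripper opens to 88 mm and grips with 3 to 60 N. Pads are 19 mm wide; open, the fingers measure 130 mm over their backs; the gripper's body (78 mm by 193 mm) begins 47 mm behind the grasp point.
Start: joints at [1.52, 0.359, 0.012, 0, -1.224, -0.288], TCP at [0.224, 0.637, 0.246] pointing down, gripper open.
Joint ranges: [-3.07, 3.07], [-1.43, 2.12], [-1.02, 1.25], [-3.03, 1.67], [-3.05, -0], [-3.03, 3.03]. Speed limits (rad/s): [2.39, 2.39, 3.01, 3.14, 3.14, 3.14].

INTERFACE

Orientations are given as [roll, pitch, yaw] about the fixed x, y, z axes, in that order (R = Rz(yaw) Ry(pitch) Rx(roll)).
In Python, from station import get_state, grab_frame, calibration, job_done, find_in, mark_of, tip_reach gives the robot as it stands.
- The arm moves only by the shell command python3 -m handwheel 'ROWS' [OPENING] [FORCE]. ROWS is JSON, a list of rows, each an object with "delta_pos": the shift along the world's x, y, z in units of 30 mm (1.0 is 30 mm), a list of three; "dr": the turn, a rotation vector about the world's x, y, z in degrees, a list of three. In form: [{"delta_pos": [tx, ty, tz], "dr": [rx, ry, rz]}, ...]. A call has 1 to 10 rows; each row shifts and turns the commanded pose from where the row before left it; what a row does not reach is not made up. A row lasts 1/10 s, in which the tool goes at most 50 mm and 8.59 degrees, less where a joint would pass 70% of its speed; a pose out of reach is approached as far as the arm can. A call is refused whole if a number of a shift passes 1 or a number of a turn 8.59, either way. A call with a gripper value outside its range is refused whole. OPENING is the closure, from -1 (fully open) to 1 (shut), set as the call begins (- or left out, the last holds). The fingers move at their own pace and stop on an object; FORCE is the grip in N (left out, the last holds). Time passes only in rows, so rows that do not move let the fingers close. It gives the time, the measured TCP pose, the force, the opening and the grip force at its end, in the units of the state.
- get_state(): the state, without advancing time (a new reading comes with each control period).
- grab_frame(name): name is "side" or "top" or "wrist"; returns the picture (480x640x3 uint8, red, green, blue); there is no depth.
- calibration(name): a dict with "fx", "fy", "cx", "cy" (pixels), "extrinsics" (4x4, takes a point from world to camera coordinates). Camera axes: x right, y down, z forward; pixel columns grow to the right and rows downward; lengths in m; the calibration is good to about 2 mm. A picture is of the moment at which its call begins: read the wrist's pose just before it. calibration takes no time and is no camera call; for the wrist camera it gives the pose at the moment of the call.
- job_done(): hands the job in; it is judged then, once.
Trained networks look in the newest picture that a camera, given by its name, has taken for a name from the list of things; names that differ only in an ending like _2 or _b are one class to them, and where a whole thing is asked for, a point or a joint stands for the part that bears it (a point fixed in the world has none). Each returns a list of dicts, best first, with "conf" (0 to 1); they miss things now and then, are a little off and sometimes report something else, mostly with a low value. They report only what shows in the picture. A call takes as long as a camera call. They do not tell look-alikes from the thing itself.
- find_in(camera, query): "location" ([column, row] in pixels, amid what is visible of it).
- mark_of(camera, query): "location" ([column, row] in pixels: a listed point, or the origin of a listed thing).
The state is a dict: "t": time; "q": joint angles; "qd": joint speeds; "joint_efforts": joint torques, N m; "eef_pos": TCP position; "ee_rot": TCP orientation; "force": force on the tool from outside, world axes, zero at the start; "moment": the same for the moment, N m; "width": finger opening in m; "gripper_force": force on a finger pad.
Only numpy, scipy, OpenCV 4.12 (cv2) and the standard library are available. Lean on these libraries where they do the work, as an engineer would, in place of code of your own. Each camera call takes 0.05 s, during which the arm holds its last target. There are 200 camera calls.

## Working session

There is one attempt and no reset: what is moved stays moved. The work goes in short steps, Python scripts to look and compute and a shell command to move; the robot and the scene stay as the last step left them, time stands still between calls to the robot, and variables do not carry over. Pictures are saved under pics/ and viewed, at most 10 in all, crops included, and the job is handed in when it is done.

```bash
mkdir -p pics; cat > h.py <<'E'
import numpy as np, cv2
from station import *
def ray(cam,px,z):
    c=calibration(cam); E=np.array(c["extrinsics"]); R=E[:3,:3]; o=-R.T@E[:3,3]
    d=R.T@np.array([(px[0]-c["cx"])/c["fx"],(px[1]-c["cy"])/c["fy"],1]); return o+d*(z-o[2])/d[2]
def proj(cam,p):
    c=calibration(cam); E=np.array(c["extrinsics"]); q=E[:3,:3]@np.array(p)+E[:3,3]
    return [c["fx"]*q[0]/q[2]+c["cx"],c["fy"]*q[1]/q[2]+c["cy"]]
def save(cam,n):
    f=grab_frame(cam); cv2.imwrite("pics/"+n,f[:,:,::-1]); return f
E
python3 - <<'E'
from h import *
s=get_state(); print(s, tip_reach if not callable(tip_reach) else tip_reach())
save("top","top0.png"); 
Z=dict(cap=0,knob_top=.1,ring_mark=.074,nest=.018,v_seat=.018,spindle=.03,gauge=0,tape=0,bearing=0)
for k,z in Z.items():
    for r in mark_of("top",k)[:4]: print(k,round(r["conf"],2),np.round(r["location"]),np.round(ray("top",r["location"],z),4))
save("side","side0.png")
for k in ["cap","knob_top","nest"]:
    for r in mark_of("side",k)[:4]: print("side",k,round(r["conf"],2),np.round(r["location"]),np.round(ray("side",r["location"],Z[k]),4))
E
```

```text
{'t': 0.0, 'q': array([ 1.52010266e+00,  3.59324744e-01,  1.10548603e-02, -3.72188970e-04,
       -1.22406637e+00, -2.88096392e-01]), 'qd': array([-0.0019247 , -0.00084583, -0.0008254 , -0.00091353, -0.00121235,
        0.00092863]), 'joint_efforts': array([-1.14636114e-03, -5.82713807e+01,  2.93058622e+01,  6.99699238e+00,
        6.87793960e-03, -1.59854899e-04]), 'eef_pos': array([0.22419957, 0.63619491, 0.24465712]), 'ee_rot': array([ 3.14001677e+00, -1.02116443e-04, -3.38916731e-01]), 'force': array([-0.30863007, -0.29798688,  0.59175785]), 'moment': array([ 0.03155409, -0.06108276, -0.0026778 ]), 'gripper_force': 0.0, 'width': 0.08776360350079238} 0.019
cap 0.75 [208. 247.] [0.5284 0.2778 0.    ]
cap 0.67 [344. 246.] [ 0.5297 -0.0362  0.    ]
cap 0.63 [309. 182.] [0.6812 0.0449 0.    ]
cap 0.55 [277. 191.] [0.6608 0.1198 0.    ]
knob_top 0.44 [392. 232.] [ 0.5525 -0.1367  0.1   ]
ring_mark 0.75 [384. 244.] [ 0.5298 -0.1213  0.074 ]
nest 0.87 [343. 248.] [ 0.5239 -0.0349  0.018 ]
v_seat 0.98 [341. 250.] [ 0.5191 -0.0298  0.018 ]
spindle 0.59 [353. 247.] [ 0.5267 -0.0565  0.03  ]
spindle 0.53 [210. 243.] [0.5357 0.2697 0.03  ]
spindle 0.45 [345. 249.] [ 0.521  -0.0383  0.03  ]
gauge 0.73 [354. 250.] [ 0.5209 -0.0603  0.    ]
tape 0.95 [484. 230.] [ 0.5693 -0.3626  0.    ]
bearing 0.47 [161. 236.] [0.555  0.3896 0.    ]
side cap 0.77 [370. 253.] [0.6817 0.051  0.    ]
side cap 0.68 [336. 271.] [ 0.5793 -0.0118  0.    ]
side cap 0.62 [353. 236.] [0.6585 0.1338 0.    ]
side cap 0.5 [297. 216.] [0.5255 0.2643 0.    ]
side knob_top 0.55 [336. 270.] [ 0.5479 -0.1409  0.1   ]
side nest 0.66 [315. 273.] [ 0.5197 -0.0363  0.018 ]
```

```bash
python3 - <<'E'
import cv2
a=cv2.imread("pics/top0.png")[110:350,120:520]; cv2.imwrite("pics/topc.png",cv2.resize(a,(800,480)))
E
```

```text
(no output)
```

View pics/topc.png

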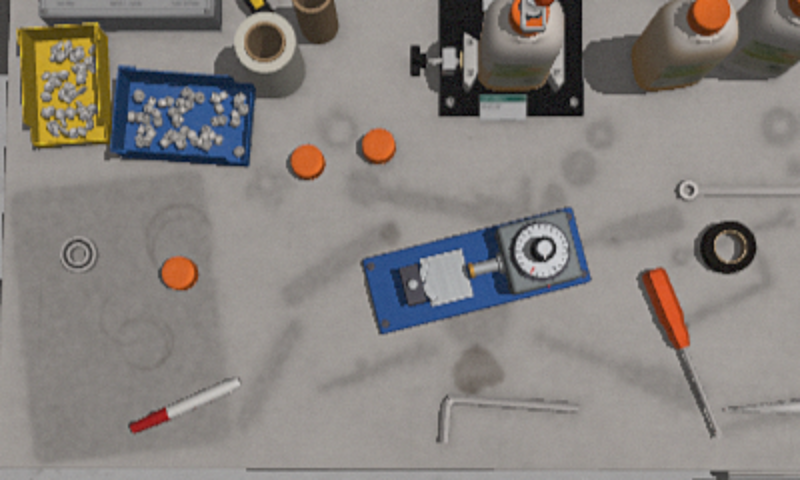

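View pics/side0.png

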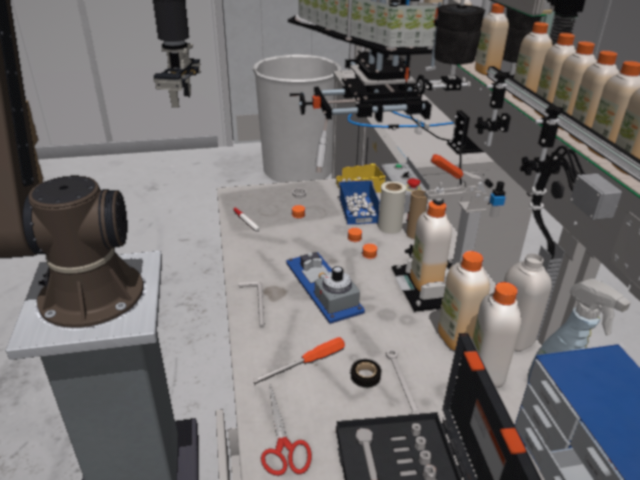

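The top view (crop scale 2) shows three orange caps. The one at full-image pixel (208,247), about (0.53, 0.27) m, is nearest the base. The gauge is at about (355,247), yawed roughly 15° with its y axis pointing left. The side view agrees. I'll go above the cap and align the jaws with gauge x (dyaw ≈ -55°).

```bash
python3 -m handwheel '[{"delta_pos":[0.8,-1,0],"dr":[0,0,-5]},{"delta_pos":[0.8,-1,0],"dr":[0,0,-5]},{"delta_pos":[0.8,-1,0],"dr":[0,0,-5]},{"delta_pos":[0.8,-1,0],"dr":[0,0,-5]},{"delta_pos":[0.8,-1,0],"dr":[0,0,-5]},{"delta_pos":[0.8,-1,0],"dr":[0,0,-5]},{"delta_pos":[0.8,-1,0],"dr":[0,0,-5]},{"delta_pos":[0.8,-1,0],"dr":[0,0,-5]},{"delta_pos":[0.8,-1,0],"dr":[0,0,-5]},{"delta_pos":[0.8,-1,0],"dr":[0,0,-5]}]' -1 && python3 -m handwheel '[{"delta_pos":[0.8,-1,-0.5],"dr":[0,0,-5]},{"delta_pos":[0.8,-1,-0.5],"dr":[0,0,0]},{"delta_pos":[0.2,0,-0.5],"dr":[0,0,0]},{"delta_pos":[0,0,0],"dr":[0,0,0]},{"delta_pos":[0,0,0],"dr":[0,0,0]}]'
python3 - <<'E'
from h import *
s=get_state(); print(s["eef_pos"],s["ee_rot"],s["q"])
f=save("wrist","w0.png")
for r in mark_of("wrist","cap")[:4]: print(round(r["conf"],2),np.round(r["location"]),np.round(ray("wrist",r["location"],0),4))
m=cv2.inRange(cv2.cvtColor(f,cv2.COLOR_RGB2HSV),(5,150,120),(20,255,255))
n,l,st,ce=cv2.connectedComponentsWithStats(m)
for i in range(1,n):
    if st[i,4]>300: print(st[i],ce[i],ray("wrist",ce[i],.024))
E
```

```text
t: 1.7
eef_pos: [0.4651, 0.3353, 0.2459]
ee_rot: [-3.141, 0.0, -1.215]
force: [0.4, 0.2, -0.8]
width: 0.0874
gripper_force: 0.0
t: 2.2
eef_pos: [0.5182, 0.2769, 0.2006]
ee_rot: [3.141, -0.0, -1.299]
force: [-0.5, 0.8, 0.2]
width: 0.0875
gripper_force: 0.0
[0.51822915 0.27691115 0.20064284] [ 3.14125874e+00 -3.45118548e-04 -1.29864948e+00] [ 8.23340617e-01  2.49575111e-01 -2.50027392e-01  1.35688864e-04
 -1.07165903e+00 -5.51258801e-01]
0.88 [209.   4.] [0.6592 0.1268 0.    ]
0.6 [312. 213.] [0.5305 0.2755 0.    ]
[178   0  46  22 747] [200.70950469   8.52610442] [0.65659514 0.1374077  0.024     ]
[ 292  193   40   44 1395] [311.47598566 214.3827957 ] [0.53070246 0.27190896 0.024     ]
```

View pics/w0.png

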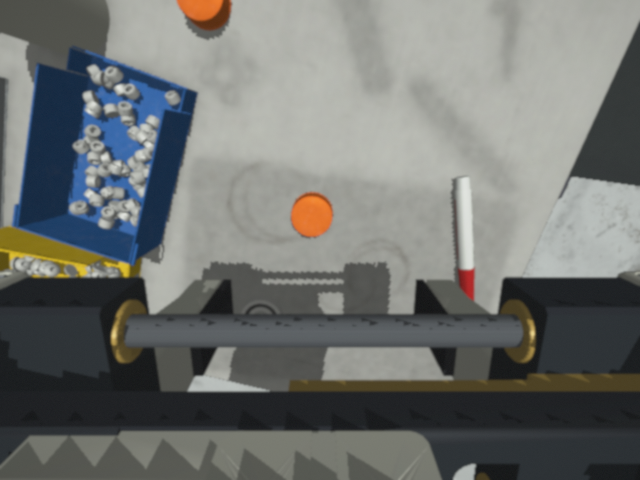

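The wrist view shows the chosen cap at (311,214), giving (0.5307, 0.273). The pen at (462,230) is well clear of the fingers. Descending and gripping.

```bash
python3 -m handwheel '[{"delta_pos":[0.42,-0.13,-1],"dr":[0,0,0]},{"delta_pos":[0,0,-1],"dr":[0,0,0]},{"delta_pos":[0,0,-1],"dr":[0,0,0]},{"delta_pos":[0,0,-1],"dr":[0,0,0]},{"delta_pos":[0,0,-1],"dr":[0,0,0]},{"delta_pos":[0,0,-0.6],"dr":[0,0,0]},{"delta_pos":[0,0,-0.3],"dr":[0,0,0]},{"delta_pos":[0,0,0],"dr":[0,0,0]},{"delta_pos":[0,0,0],"dr":[0,0,0]}]' && python3 -m handwheel '[{"delta_pos":[0,0,0],"dr":[0,0,0]},{"delta_pos":[0,0,0],"dr":[0,0,0]},{"delta_pos":[0,0,0],"dr":[0,0,0]},{"delta_pos":[0,0,0],"dr":[0,0,0]},{"delta_pos":[0,0,0],"dr":[0,0,0]},{"delta_pos":[0,0,0],"dr":[0,0,0]},{"delta_pos":[0,0,0],"dr":[0,0,0]},{"delta_pos":[0,0,0],"dr":[0,0,0]}]' 1 10
```

```text
t: 3.2
eef_pos: [0.5314, 0.2737, 0.0247]
ee_rot: [-3.14, 0.001, -1.298]
force: [0.2, 0.9, 0.5]
width: 0.0877
gripper_force: 0.0
t: 4.0
eef_pos: [0.531, 0.2727, 0.0235]
ee_rot: [3.142, -0.0, -1.299]
force: [-0.4, -0.8, -0.0]
width: 0.038
gripper_force: 10.0
```

```bash
python3 -m handwheel '[{"delta_pos":[0,0,0.5],"dr":[0,0,0]},{"delta_pos":[0,0,1],"dr":[0,0,0]},{"delta_pos":[0,-0.3,1],"dr":[0,0,0]},{"delta_pos":[-0.1,-1,1],"dr":[0,0,0]},{"delta_pos":[-0.1,-1,1],"dr":[0,0,0]},{"delta_pos":[-0.1,-1,1],"dr":[0,0,0]},{"delta_pos":[-0.1,-1,0.5],"dr":[0,0,0]},{"delta_pos":[-0.1,-1,0],"dr":[0,0,0]},{"delta_pos":[-0.1,-1,0],"dr":[0,0,0]},{"delta_pos":[-0.1,-1,0],"dr":[0,0,0]}]' && python3 -m handwheel '[{"delta_pos":[-0.1,-1,0],"dr":[0,0,0]},{"delta_pos":[0,0,0],"dr":[0,0,0]},{"delta_pos":[0,0,0],"dr":[0,0,0]},{"delta_pos":[0,0,0],"dr":[0,0,0]},{"delta_pos":[0,0,0],"dr":[0,0,0]}]'
python3 - <<'E'
from h import *
s=get_state(); print(s["eef_pos"],s["ee_rot"])
f=save("wrist","w1.png")
Z=dict(knob_top=.1,ring_mark=.074,nest=.018,v_seat=.018,spindle=.03,gauge=0,cap=s["eef_pos"][2]-.024)
for k,z in Z.items():
    for r in mark_of("wrist",k)[:3]: print(k,round(r["conf"],2),np.round(r["location"]),np.round(ray("wrist",r["location"],z),4))
E
```

```text
t: 5.0
eef_pos: [0.5095, 0.0525, 0.2039]
ee_rot: [-3.141, 0.0, -1.299]
force: [1.7, 0.5, -0.0]
width: 0.038
gripper_force: 10.0
t: 5.5
eef_pos: [0.5071, 0.0244, 0.2035]
ee_rot: [-3.142, 0.0, -1.298]
force: [-0.8, 0.0, -1.4]
width: 0.0378
gripper_force: 10.0
[0.50711835 0.02443043 0.20351802] [-3.14158112e+00  3.32874934e-05 -1.29782578e+00]
ring_mark 0.55 [356.  24.] [ 0.5258 -0.1243  0.074 ]
nest 0.93 [322. 151.] [ 0.5248 -0.0374  0.018 ]
v_seat 0.6 [319. 157.] [ 0.5262 -0.0322  0.018 ]
spindle 0.89 [322. 122.] [ 0.5314 -0.0609  0.03  ]
spindle 0.67 [321. 297.] [0.4897 0.0919 0.03  ]
gauge 0.69 [320. 119.] [ 0.5342 -0.0641  0.    ]
cap 0.59 [146. 193.] [ 0.5987 -0.0028  0.1795]
cap 0.56 [320. 295.] [0.5081 0.0248 0.1795]
cap 0.56 [147. 273.] [0.5926 0.0361 0.1795]
```

View pics/w1.png

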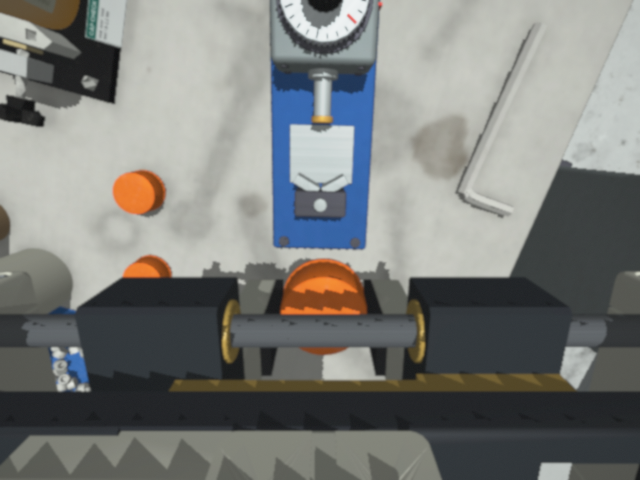

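The picture shows the cap held between the jaws. The pad is at (322,155), the foot face at (322,124), and the V stop opens upward at (320,185). The gauge is nearly aligned with the image. I'll check the axis from the base and pad corners.

```bash
python3 - <<'E'
from h import *
P={"padTL":((290,125),.018),"padTR":((354,125),.018),"baseBL":((275,248),.014),"baseBR":((366,247),.014),"baseL":((272,90),.014),"baseR":((376,90),.014),"foot":((322,123),.036)}
W={k:ray("wrist",p,z) for k,(p,z) in P.items()}
for k,v in W.items(): print(k,np.round(v,4))
print("hdg",[np.degrees(np.arctan2(*(d[1::-1]))) for d in (W["padTL"]-W["padTR"],W["baseBL"]-W["baseBR"],W["baseBL"]-W["baseL"],W["baseBR"]-W["baseR"])])
g=np.radians(15.6)
for u in [g]:
    y=np.array([-np.sin(u),np.cos(u)]); x=np.array([np.cos(u),np.sin(u)])
    for n,p in {**W,"nest":np.array([.5248,-.0374]),"knob":np.array([.5525,-.1367])}.items(): print(n,"x,y",np.round([p[:2]@x,p[:2]@y],4))
    print("tcp",get_state()["eef_pos"][:2]@np.c_[x,y])
print([proj("wrist",[a,b,.03]) for a,b in [(.5248,-.0374)]])
E
```

```text
padTL [ 0.5575 -0.0516  0.018 ]
padTR [ 0.5041 -0.0665  0.018 ]
baseBL [0.5443 0.0617 0.014 ]
baseBR [0.46   0.0372 0.014 ]
baseL [ 0.5797 -0.0752  0.014 ]
baseR [ 0.4939 -0.0991  0.014 ]
foot [ 0.531  -0.0599  0.036 ]
hdg [np.float64(15.577990632064388), np.float64(16.215750754908886), np.float64(104.52395637043567), np.float64(103.95362328625565)]
padTL x,y [ 0.5231 -0.1996]
padTR x,y [ 0.4676 -0.1996]
baseBL x,y [ 0.5408 -0.087 ]
baseBR x,y [ 0.4531 -0.0879]
baseL x,y [ 0.5382 -0.2283]
baseR x,y [ 0.4491 -0.2283]
foot x,y [ 0.4953 -0.2005]
nest x,y [ 0.4954 -0.1772]
knob x,y [ 0.4954 -0.2802]
tcp [ 0.49468544 -0.11333453]
[[np.float64(321.9461282020536), np.float64(152.13195178596143)]]
```

```bash
python3 - <<'E'
from h import *
a=cv2.imread("pics/w1.png"); cv2.imwrite("pics/w1c.png",cv2.resize(a[60:260,250:390],(420,600),interpolation=cv2.INTER_CUBIC))
h=cv2.cvtColor(a,cv2.COLOR_BGR2HSV)
print([ (r,list(map(int,h[r,320]))) for r in list(range(112,130))+list(range(238,254,2))])
for n,p,z in [("base",(320,247),.014),("base0",(320,247),0)]: print(n,ray("wrist",p,z))
E
```

```text
[(112, [84, 12, 211]), (113, [83, 11, 210]), (114, [47, 9, 206]), (115, [20, 50, 208]), (116, [20, 107, 222]), (117, [21, 140, 230]), (118, [21, 151, 230]), (119, [21, 152, 226]), (120, [20, 153, 217]), (121, [19, 151, 187]), (122, [18, 128, 137]), (123, [3, 27, 86]), (124, [110, 65, 90]), (125, [108, 39, 98]), (126, [94, 17, 106]), (127, [90, 14, 109]), (128, [84, 12, 110]), (129, [84, 11, 114]), (238, [108, 170, 168]), (240, [108, 168, 168]), (242, [108, 170, 168]), (244, [108, 172, 169]), (246, [108, 167, 160]), (248, [110, 52, 142]), (250, [35, 8, 191]), (252, [34, 10, 200])]
base [0.50274796 0.04907904 0.014     ]
base0 [0.50172407 0.05316136 0.        ]
```

View pics/w1c.png

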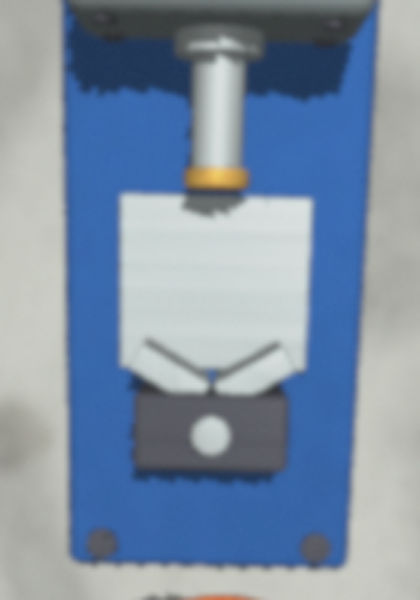

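```bash
python3 - <<'E'
from h import *
u=np.radians(15.4); y=np.array([-np.sin(u),np.cos(u)]); x=np.array([np.cos(u),np.sin(u)])
c=calibration("wrist"); E=np.array(c["extrinsics"]); o=-E[:3,:3].T@E[:3,3]; print("cam",o, o[:2]@x,o[:2]@y, c["fx"],c["cx"],c["cy"], E[2,:3])
f=lambda n,cc,r,z:print(n,np.round([ (p:=ray("wrist",(250+cc/3,60+r/3),z))[:2]@x,p[:2]@y],4))
f("padTL",120,194,.018);f("padBL",121,368,.018);f("padTR",313,198,.018);f("padBR",306,370,.018)
f("Vapex top",212,370,.045);f("VtipL",148,340,.045);f("VtipR",280,344,.045);f("block back L",136,470,.045);f("baseBL",75,560,.014);f("baseBR",345,565,.014)
f("foot top",215,187,.039);f("foot bot",215,190,.021);f("footL",185,178,.030);f("footR",248,178,.03)
t=cv2.imread("pics/top0.png"); cv2.imwrite("pics/topg.png",cv2.resize(t[200:290,290:430],(800,514),interpolation=cv2.INTER_CUBIC))
E
```

```text
cam [ 0.52679227 -0.04678709  0.3427653 ] 0.4954534078599226 -0.18500012400872792 356.2709914553876 323.0228950113177 240.77299769097064 [-0.07371231  0.26081554 -0.96257039]
padTL [ 0.5238 -0.1981]
padBL [ 0.5246 -0.1481]
padTR [ 0.468  -0.1972]
padBR [ 0.4688 -0.1477]
Vapex top [ 0.497  -0.1507]
VtipL [ 0.5146 -0.1589]
VtipR [ 0.4783 -0.1579]
block back L [ 0.5186 -0.1224]
baseBL [ 0.5411 -0.0864]
baseBR [ 0.4543 -0.085 ]
foot top [ 0.4963 -0.1991]
foot bot [ 0.4963 -0.1992]
footL [ 0.5046 -0.2019]
footR [ 0.4872 -0.2019]
```

View pics/topg.png

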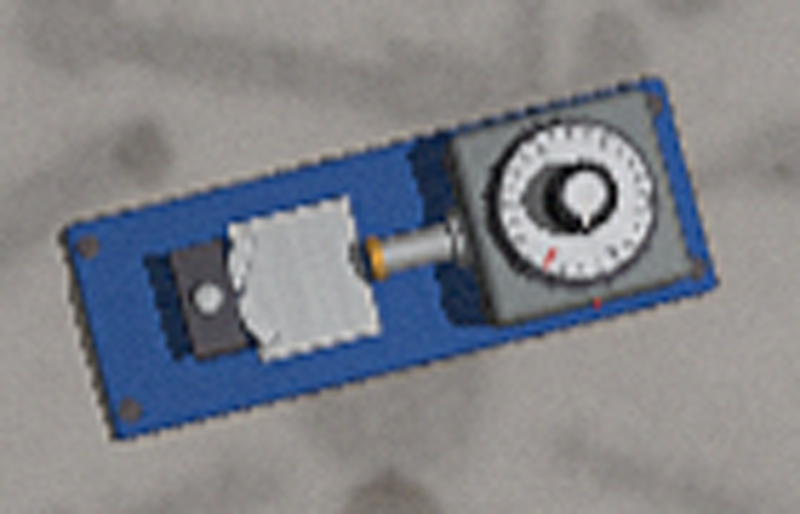

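The camera sits right above the gauge. Foot face, pad, V stop and nest agree: nest ≈ (0.5247, -0.0372), foot clearance about 4 mm. The top crop shows the pointer toward (585,225) and the red ring mark at (550,257). Placing the cap.

```bash
python3 -m handwheel '[{"delta_pos":[0.3,-1,0],"dr":[0,0,0]},{"delta_pos":[0.29,-1,-0.3],"dr":[0,0,0]},{"delta_pos":[0,-0.05,-1],"dr":[0,0,0]},{"delta_pos":[0,0,-1],"dr":[0,0,0]},{"delta_pos":[0,0,-1],"dr":[0,0,0]},{"delta_pos":[0,0,-0.8],"dr":[0,0,0]},{"delta_pos":[0,0,-0.4],"dr":[0,0,0]},{"delta_pos":[0,0,0],"dr":[0,0,0]},{"delta_pos":[0,0,0],"dr":[0,0,0]},{"delta_pos":[0,0,0],"dr":[0,0,0]}]'
python3 - <<'E'
from h import *
s=get_state(); print(s["eef_pos"],s["force"],np.array([.5247,-.0372,.042])-s["eef_pos"])
E
```

```text
t: 6.9
eef_pos: [0.5256, -0.0375, 0.0699]
ee_rot: [-3.139, -0.0, -1.298]
force: [-0.2, 0.9, 0.3]
width: 0.038
gripper_force: 10.0
[ 0.52564433 -0.03754956  0.06990194] [-0.22260982  0.90550869  0.33471088] [-0.00094433  0.00034956 -0.02790194]
```

```bash
python3 -m handwheel '[{"delta_pos":[0,0,-0.6],"dr":[0,0,0]},{"delta_pos":[0,0,-0.25],"dr":[0,0,0]},{"delta_pos":[0,0,-0.08],"dr":[0,0,0]},{"delta_pos":[0,0,0],"dr":[0,0,0]},{"delta_pos":[0,0,0],"dr":[0,0,0]}]' && python3 -m handwheel '[{"delta_pos":[0,0,0],"dr":[0,0,0]},{"delta_pos":[0,0,0],"dr":[0,0,0]},{"delta_pos":[0,0,0],"dr":[0,0,0]},{"delta_pos":[0,0,0],"dr":[0,0,0]},{"delta_pos":[0,0,0],"dr":[0,0,0]},{"delta_pos":[0,0,0],"dr":[0,0,0]}]' -1 && python3 -m handwheel '[{"delta_pos":[0,0,0.3],"dr":[0,0,0]},{"delta_pos":[0,0,1],"dr":[0,0,0]},{"delta_pos":[0,0,1],"dr":[0,0,0]},{"delta_pos":[0,0,1],"dr":[0,0,0]},{"delta_pos":[0,0,1],"dr":[0,0,0]},{"delta_pos":[0,0,0.5],"dr":[0,0,0]},{"delta_pos":[0,0,0],"dr":[0,0,0]},{"delta_pos":[0,0,0],"dr":[0,0,0]}]'
python3 - <<'E'
from h import *
s=get_state(); print(s["eef_pos"],s["q"])
f=save("wrist","w2.png")
for k,z in dict(knob_top=.1,ring_mark=.074,cap=.018,nest=.018).items():
    for r in mark_of("wrist",k)[:3]: print(k,round(r["conf"],2),np.round(r["location"]),np.round(ray("wrist",r["location"],z),4))
E
```

```text
t: 7.4
eef_pos: [0.5251, -0.0377, 0.0413]
ee_rot: [-3.141, -0.0, -1.299]
force: [0.7, -0.7, 0.3]
width: 0.038
gripper_force: 10.0
t: 8.0
eef_pos: [0.5246, -0.0378, 0.0406]
ee_rot: [3.141, 0.0, -1.299]
force: [0.2, -0.1, 0.2]
width: 0.0805
gripper_force: 0.0
t: 8.8
eef_pos: [0.5244, -0.0378, 0.185]
ee_rot: [-3.141, 0.0, -1.299]
force: [1.2, 0.2, -0.5]
width: 0.0875
gripper_force: 0.0
[ 0.52444824 -0.03775376  0.1850169 ] [ 3.01310077e-01  1.63338145e-01 -4.01814120e-01 -3.49084965e-04
 -1.00477697e+00 -2.92308242e-02]
knob_top 0.59 [322.  87.] [ 0.5518 -0.1371  0.1   ]
ring_mark 0.68 [356. 124.] [ 0.5251 -0.1244  0.074 ]
cap 0.93 [145. 260.] [0.6698 0.0343 0.018 ]
cap 0.91 [321. 228.] [ 0.5251 -0.0369  0.018 ]
```

View pics/w2.png

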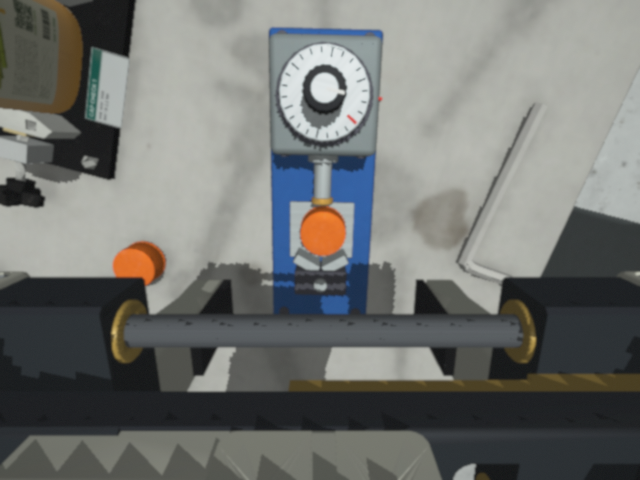

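The cap stands upright on the pad at (321,230), clear of the foot (321,202) and V stop. The knob is at (325,89) and the ring's red mark at (352,120). Checking the bottle fixture's clearance before going to the knob.

```bash
python3 - <<'E'
from h import *
for n,p,z in [("plate edge",(375,167),.01),("bottle near",(379,155),.06),("bottle near",(379,155),.0),("cap",(385,117),.2)]: print(n,ray("top",p,z))
f=cv2.cvtColor(cv2.imread("pics/w2.png"),cv2.COLOR_BGR2GRAY)
c=cv2.HoughCircles(cv2.medianBlur(f[30:160,260:390],3),cv2.HOUGH_GRADIENT,1,5,param1=100,param2=18,minRadius=12,maxRadius=55)
for q in (c[0][:6] if c is not None else []): print(q+np.array([260,30,0]), ray("wrist",q[:2]+[260,30],.1 if q[2]<30 else .074))
E
```

```text
plate edge [ 0.71468588 -0.10939827  0.01      ]
bottle near [ 0.73138892 -0.11404626  0.06      ]
bottle near [ 0.74542462 -0.11988608  0.        ]
cap [ 0.77662138 -0.11309217  0.2       ]
[326.5         92.5         47.70000076] [ 0.54944429 -0.13819803  0.074     ]
[324.5         98.5         47.79999924] [ 0.54971587 -0.13434171  0.074     ]
[320.5         90.5         48.90000153] [ 0.55352224 -0.13831442  0.074     ]
[315.5         92.5         53.29999924] [ 0.55633092 -0.1362785   0.074     ]
[319.5  95.5  44.5] [ 0.55334423 -0.13522477  0.074     ]
[310.5         98.5         32.20000076] [ 0.5585177  -0.13188872  0.074     ]
```

```bash
python3 -m handwheel '[{"delta_pos":[0.23,-0.83,0],"dr":[0,0,0]},{"delta_pos":[0.23,-0.83,0],"dr":[0,0,0]},{"delta_pos":[0.23,-0.83,0],"dr":[0,0,0]},{"delta_pos":[0.23,-0.82,0],"dr":[0,0,0]},{"delta_pos":[0,0,0],"dr":[0,0,0]},{"delta_pos":[0,0,0],"dr":[0,0,0]},{"delta_pos":[0,0,0],"dr":[0,0,0]}]'
python3 - <<'E'
from h import *
s=get_state(); print(s["eef_pos"],s["moment"])
f=save("wrist","w3.png")
for k,z in dict(knob_top=.1,ring_mark=.074,fine_knob=.1).items():
    for r in mark_of("wrist",k)[:2]: print(k,round(r["conf"],2),np.round(r["location"]),np.round(ray("wrist",r["location"],z),4))
cv2.imwrite("pics/w3c.png",cv2.resize(f[120:270,240:400,::-1],(640,600),interpolation=cv2.INTER_CUBIC))
E
```

```text
t: 9.75
eef_pos: [0.5519, -0.1368, 0.1842]
ee_rot: [3.141, 0.0, -1.299]
force: [0.1, 0.0, 0.5]
width: 0.0874
gripper_force: 0.0
[ 0.55191968 -0.13677054  0.18419018] [ 0.12541316 -0.04628432 -0.07017357]
knob_top 0.55 [324. 253.] [ 0.5521 -0.1384  0.1   ]
ring_mark 0.71 [351. 268.] [ 0.527  -0.1249  0.074 ]Traceback (most recent call last):
  File "<stdin>", line 5, in <module>
ValueError: it knows: bearing, cap, gauge, knob_top, marker, nest, ring_mark, screwdriver, spanner, spindle, tape, v_seat
```

```bash
python3 -m handwheel '[{"delta_pos":[0,-0.03,-0.8],"dr":[0,0,0]},{"delta_pos":[0,0,-1],"dr":[0,0,0]},{"delta_pos":[0,0,-0.7],"dr":[0,0,0]},{"delta_pos":[0,0,-0.33],"dr":[0,0,0]},{"delta_pos":[0,0,0],"dr":[0,0,0]},{"delta_pos":[0,0,0],"dr":[0,0,0]}]'
cat > r.py <<'E'
from h import *
M=[]
for i in range(8):
    s=get_state(); M.append(np.r_[s["moment"],s["force"],s["eef_pos"],s["ee_rot"][2]]); grab_frame("side")
M=np.array(M); print("t",s["t"],"q6",s["q"][5].round(3),"w",s["width"].round(4)); print(M.mean(0).round(4)); print("std Mz",M[:,2].std().round(4))
E
python3 r.py
```

```text
t: 10.5
eef_pos: [0.5529, -0.1378, 0.1006]
ee_rot: [-3.141, -0.001, -1.298]
force: [-0.2, 0.0, 0.5]
width: 0.0879
gripper_force: 0.0Traceback (most recent call last):
  File "r.py", line 5, in <module>
    M=np.array(M); print("t",s["t"],"q6",s["q"][5].round(3),"w",s["width"].round(4)); print(M.mean(0).round(4)); print("std Mz",M[:,2].std().round(4))
                                                                ^^^^^^^^^^^^^^^^
AttributeError: 'float' object has no attribute 'round'
```

```bash
sed -i 's/s\["q"\]\[5\].round(3)/round(float(s["q"][5]),3)/; s/s\["width"\].round(4)/round(s["width"],4)/' r.py; python3 r.py; python3 -m handwheel '[{"delta_pos":[0,0,0],"dr":[0,0,0]},{"delta_pos":[0,0,0],"dr":[0,0,0]},{"delta_pos":[0,0,0],"dr":[0,0,0]},{"delta_pos":[0,0,0],"dr":[0,0,0]},{"delta_pos":[0,0,0],"dr":[0,0,0]},{"delta_pos":[0,0,0],"dr":[0,0,0]},{"delta_pos":[0,0,0],"dr":[0,0,0]},{"delta_pos":[0,0,0],"dr":[0,0,0]},{"delta_pos":[0,0,0],"dr":[0,0,0]},{"delta_pos":[0,0,0],"dr":[0,0,0]}]' 1 35; python3 r.py
```

```text
t 11.25 q6 0.173 w 0.0878
[ 0.0697 -0.0181 -0.0025 -0.0654  0.0433  0.0031  0.5523 -0.138   0.0999
 -1.2988]
std Mz 0.0128
t: 12.3
eef_pos: [0.5519, -0.1381, 0.0998]
ee_rot: [3.141, 0.0, -1.299]
force: [-1.6, 0.4, 1.1]
width: 0.025
gripper_force: 35.0
t 12.65 q6 0.173 w 0.0252
[-0.1125  0.8127  0.0176 -2.2472 -0.2895  2.0587  0.5519 -0.1381  0.0998
 -1.2988]
std Mz 0.023
```

```bash
python3 -m handwheel '[{"delta_pos":[0,0,0],"dr":[0,0,-5]},{"delta_pos":[0,0,0],"dr":[0,0,-5]},{"delta_pos":[0,0,0],"dr":[0,0,-5]},{"delta_pos":[0,0,0],"dr":[0,0,-5]},{"delta_pos":[0,0,0],"dr":[0,0,-5]},{"delta_pos":[0,0,0],"dr":[0,0,-5]},{"delta_pos":[0,0,0],"dr":[0,0,-5]},{"delta_pos":[0,0,0],"dr":[0,0,-5]}]'; python3 r.py
python3 - <<'E'
from h import *
f=grab_frame("top"); a=f[200:290,290:430,::-1]
f2=save("wrist","w4.png")
for r in mark_of("wrist","ring_mark")[:2]: print(round(r["conf"],2),np.round(ray("wrist",r["location"],.074),4))
E
```

```text
t: 13.5
eef_pos: [0.5511, -0.138, 0.0997]
ee_rot: [3.14, -0.001, -2.0]
force: [-6.6, 0.8, 6.2]
width: 0.0254
gripper_force: 35.0
t 13.85 q6 -0.525 w 0.0253
[ 0.2841  2.1245 -0.0516 -6.171   0.6247  5.8373  0.5511 -0.138   0.0997
 -1.9992]
std Mz 0.1088
0.18 [ 0.557  -0.1248  0.074 ]
```

```bash
cat > m.py <<'E'
from h import *
for i in range(5):
    s=get_state(); print(s["t"],"Mz",round(float(s["moment"][2]),3),"yaw",round(float(s["ee_rot"][2])*57.296,2),"qd6",round(float(s["qd"][5]),3),"F",np.round(s["force"],1)); 
    if i<4: grab_frame("wrist")
E
python3 m.py; python3 -m handwheel '[{"delta_pos":[0,0,0],"dr":[0,0,-2]},{"delta_pos":[0,0,0],"dr":[0,0,-2]},{"delta_pos":[0,0,0],"dr":[0,0,-2]},{"delta_pos":[0,0,0],"dr":[0,0,-2]}]' >/dev/null; python3 m.py
```

```text
14.05 Mz -0.111 yaw -114.44 qd6 0.001 F [-5.7  0.5  4.5]
14.1 Mz -0.103 yaw -114.44 qd6 0.0 F [-6.  -0.6  5.8]
14.15 Mz -0.126 yaw -114.44 qd6 -0.001 F [-5.6  0.6  5.1]
14.2 Mz -0.056 yaw -114.44 qd6 0.001 F [-7.1  0.8  4.9]
14.25 Mz -0.078 yaw -114.44 qd6 -0.002 F [-5.9  0.9  6. ]
14.65 Mz 0.209 yaw -122.49 qd6 -0.348 F [-6.   2.   6.1]
14.7 Mz 0.119 yaw -122.62 qd6 0.06 F [-6.5  1.1  5.9]
14.75 Mz 0.008 yaw -122.49 qd6 0.031 F [-6.3  0.7  6.5]
14.8 Mz 0.065 yaw -122.44 qd6 0.006 F [-6.4  0.9  7.5]
14.85 Mz 0.037 yaw -122.42 qd6 0.003 F [-6.5  1.2  6.7]
```

```bash
cat > k.py <<'E'
from station import *
s=get_state(); print(round(s["t"],2),"Mz",round(float(s["moment"][2]),3),"yaw",round(float(s["ee_rot"][2])*57.296,2),"qd6",round(float(s["qd"][5]),3),"tau6",round(float(s["joint_efforts"][5]),3))
E
python3 -m handwheel '[{"delta_pos":[0,0,0],"dr":[0,0,-1.5]},{"delta_pos":[0,0,0],"dr":[0,0,-1.5]}]' >/dev/null; python3 k.py
python3 -m handwheel '[{"delta_pos":[0,0,0],"dr":[0,0,-1.5]}]' >/dev/null; python3 k.py
python3 -m handwheel '[{"delta_pos":[0,0,0],"dr":[0,0,-1.5]}]' >/dev/null; python3 k.py
python3 -m handwheel '[{"delta_pos":[0,0,0],"dr":[0,0,-1.5]}]' >/dev/null; python3 k.py
python3 -m handwheel '[{"delta_pos":[0,0,0],"dr":[0,0,-1.5]}]' >/dev/null; python3 k.py
python3 -m handwheel '[{"delta_pos":[0,0,0],"dr":[0,0,-1.5]}]' >/dev/null; python3 k.py
```

```text
15.05 Mz 0.185 yaw -125.47 qd6 -0.263 tau6 0.292
15.15 Mz 0.175 yaw -126.97 qd6 -0.26 tau6 0.263
15.25 Mz 0.147 yaw -128.47 qd6 -0.261 tau6 0.261
15.35 Mz 0.194 yaw -129.98 qd6 -0.259 tau6 0.261
15.45 Mz 0.186 yaw -131.47 qd6 -0.26 tau6 0.261
15.55 Mz 0.197 yaw -132.97 qd6 -0.26 tau6 0.261
```

Joint effort 6 is almost noise-free at 0.261 while turning without contact, so 10 N should read about 0.341 at the same speed.

```bash

python3 -m handwheel '[{"delta_pos":[0,0,0],"dr":[0,0,-1.5]},{"delta_pos":[0,0,0],"dr":[0,0,-1.5]}]' >/dev/null; python3 k.py
python3 -m handwheel '[{"delta_pos":[0,0,0],"dr":[0,0,-1.5]},{"delta_pos":[0,0,0],"dr":[0,0,-1.5]}]' >/dev/null; python3 k.py
python3 -m handwheel '[{"delta_pos":[0,0,0],"dr":[0,0,-1.5]},{"delta_pos":[0,0,0],"dr":[0,0,-1.5]}]' >/dev/null; python3 k.py
```

```text
15.75 Mz 0.168 yaw -135.97 qd6 -0.262 tau6 0.26
15.95 Mz 0.16 yaw -138.97 qd6 -0.261 tau6 0.26
16.15 Mz 0.17 yaw -141.97 qd6 -0.259 tau6 0.26
```

```bash

python3 -m handwheel '[{"delta_pos":[0,0,0],"dr":[0,0,-1.5]},{"delta_pos":[0,0,0],"dr":[0,0,-1.5]}]' >/dev/null; python3 k.py
```

```text
16.35 Mz 0.131 yaw -144.98 qd6 -0.26 tau6 0.26
```

```bash

python3 -m handwheel '[{"delta_pos":[0,0,0],"dr":[0,0,-1.5]},{"delta_pos":[0,0,0],"dr":[0,0,-1.5]}]' >/dev/null; python3 k.py
python3 -m handwheel '[{"delta_pos":[0,0,0],"dr":[0,0,-1.5]},{"delta_pos":[0,0,0],"dr":[0,0,-1.5]}]' >/dev/null; python3 k.py
python3 -m handwheel '[{"delta_pos":[0,0,0],"dr":[0,0,-1.5]},{"delta_pos":[0,0,0],"dr":[0,0,-1.5]}]' >/dev/null; python3 k.py
```

```text
16.55 Mz 0.177 yaw -147.97 qd6 -0.261 tau6 0.26
16.75 Mz 0.166 yaw -150.97 qd6 -0.259 tau6 0.259
16.95 Mz 0.189 yaw -153.98 qd6 -0.261 tau6 0.257
```

```bash

python3 -m handwheel '[{"delta_pos":[0,0,0],"dr":[0,0,-1.5]},{"delta_pos":[0,0,0],"dr":[0,0,-1.5]}]' >/dev/null; python3 k.py
python3 -m handwheel '[{"delta_pos":[0,0,0],"dr":[0,0,-1.5]},{"delta_pos":[0,0,0],"dr":[0,0,-1.5]}]' >/dev/null; python3 k.py
python3 -m handwheel '[{"delta_pos":[0,0,0],"dr":[0,0,-1.5]},{"delta_pos":[0,0,0],"dr":[0,0,-1.5]}]' >/dev/null; python3 k.py
python3 - <<'E'
from h import *
f=save("wrist","w5.png")
for k,z in dict(cap=.018,spindle=.03,ring_mark=.074,v_seat=.018).items():
    for r in mark_of("wrist",k)[:2]: print(k,round(r["conf"],2),np.round(r["location"]),np.round(ray("wrist",r["location"],z),4))
E
```

```text
17.15 Mz 0.19 yaw -156.98 qd6 -0.26 tau6 0.242
17.35 Mz 0.248 yaw -159.97 qd6 -0.26 tau6 0.223
17.55 Mz 0.238 yaw -162.97 qd6 -0.259 tau6 0.201
cap 0.66 [489. 267.] [ 0.5249 -0.0314  0.018 ]
cap 0.33 [481. 266.] [ 0.5259 -0.0366  0.018 ]
spindle 0.94 [471. 268.] [ 0.5265 -0.0488  0.03  ]
ring_mark 0.73 [362. 258.] [ 0.5275 -0.1246  0.074 ]
```

View pics/w5.png

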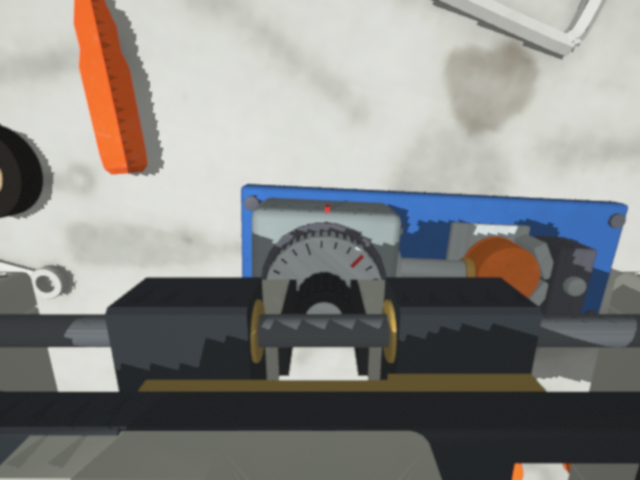

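The wrist picture shows the foot (470,268) against the cap (500,270), the cap in the V stop, and the ring mark still at (0.527,-0.125). Mz (+0.065) and effort 6 (-0.06) both put the foot force at about 7.5 N. About 2° more is needed.

```bash

python3 -m handwheel '[{"delta_pos":[0,0,0],"dr":[0,0,-1]},{"delta_pos":[0,0,0],"dr":[0,0,-1]}]' >/dev/null; python3 k.py; python3 m.py
```

```text
18.0 Mz 0.26 yaw -164.95 qd6 -0.173 tau6 0.063
18.0 Mz 0.26 yaw -164.95 qd6 -0.173 F [-8.8  5.3  8. ]
18.05 Mz 0.185 yaw -165.01 qd6 0.03 F [-8.7  6.   8.8]
18.1 Mz 0.207 yaw -164.94 qd6 0.015 F [-9.3  6.6  9.6]
18.15 Mz 0.14 yaw -164.92 qd6 0.005 F [-9.1  5.5  9.1]
18.2 Mz 0.163 yaw -164.92 qd6 0.001 F [-9.3  6.9  9.5]
```

```bash
python3 -m handwheel '[{"delta_pos":[0,0,0],"dr":[0,0,0]},{"delta_pos":[0,0,0],"dr":[0,0,0]},{"delta_pos":[0,0,0],"dr":[0,0,0]},{"delta_pos":[0,0,0],"dr":[0,0,0]},{"delta_pos":[0,0,0],"dr":[0,0,0]},{"delta_pos":[0,0,0],"dr":[0,0,0]}]' -1 && python3 -m handwheel '[{"delta_pos":[0,0,0.5],"dr":[0,0,0]},{"delta_pos":[0,0,1],"dr":[0,0,0]},{"delta_pos":[0,0,1],"dr":[0,0,0]},{"delta_pos":[0,0,1],"dr":[0,0,0]},{"delta_pos":[0,0,0.5],"dr":[0,0,0]},{"delta_pos":[0,0,0],"dr":[0,0,0]},{"delta_pos":[0,0,0],"dr":[0,0,0]},{"delta_pos":[0,0,0],"dr":[0,0,0]}]'
python3 - <<'E'
from h import *
f=save("wrist","w6.png")
for k,z in dict(cap=.018,spindle=.03,ring_mark=.074,knob_top=.1).items():
    for r in mark_of("wrist",k)[:2]: print(k,round(r["conf"],2),np.round(r["location"]),np.round(ray("wrist",r["location"],z),4))
E
```

```text
t: 18.8
eef_pos: [0.5524, -0.1381, 0.0997]
ee_rot: [-3.142, 0.0, -2.878]
force: [0.4, -0.1, 0.2]
width: 0.0677
gripper_force: 0.0
t: 19.6
eef_pos: [0.5517, -0.138, 0.2187]
ee_rot: [3.141, -0.001, -2.878]
force: [-0.1, -0.2, -0.7]
width: 0.0875
gripper_force: 0.0
cap 0.67 [435. 216.] [ 0.5212 -0.0339  0.018 ]
cap 0.56 [447. 361.] [0.6697 0.034  0.018 ]
spindle 0.74 [425. 219.] [ 0.5243 -0.0467  0.03  ]
ring_mark 0.9 [349. 208.] [ 0.5267 -0.1232  0.074 ]
```

View pics/w6.png

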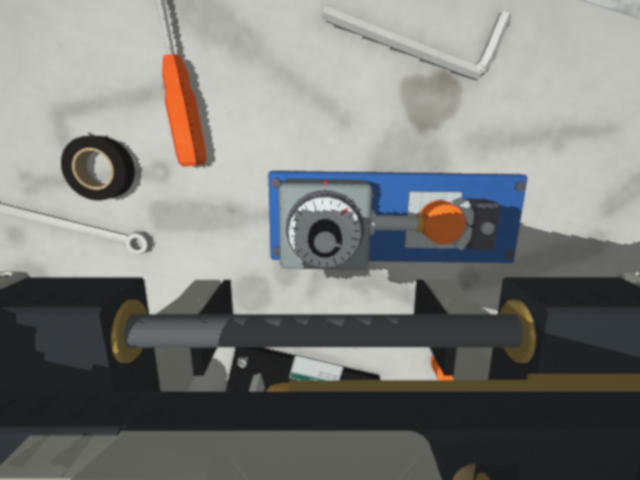

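The gripper is clear. The cap at (443,222) is held between the foot (425,220) and the V stop, and the ring mark at (347,211) has not moved. Estimated force is 9 to 11 N.

```bash
python3 -c "
from station import *
print(job_done())"
```

```text
the job is handed in; nothing more can be done
None
```

I handed the job in at about 20 s of the 72 s: the cap is held in the V stop at an estimated 9–11 N, judged from the turning torque rather than measured directly. The zero ring's mark stayed in place, the arm is clear, and the hand-in returned no verdict.

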